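# Swap the setting gauge for the hinge leaf and hold the hinge ready for its pin

### The job

The setting gauge is standing in the jamb block where the hinge leaf belongs: lift it out and stand it upright in the empty station of the rack, all the way down. Then take the leaf with the single middle knuckle from the rack, lower its knuckle between the two knuckles of the jamb block until the holes line up well enough to take the pin, and finish while still gripping the leaf there, upright and still. Leave the other leaf, with two outer knuckles, and everything else on the bench where they are.

Things in the scene. Friction and masses are not known exactly. Their poses are not given: they have to be found in the camera images.
- jamb: Fixed aluminium jamb block, x -40 to 70, y +-60 mm; origin on the bench right below the hinge holes. Flat land at z = 50 mm. A steel leaf lies on its raised half (x 16 to 70, top at 61.5 mm) and carries two round knuckles, 18 mm outside, 9 mm holes, at y -40 to -20 and 20 to 40 mm (gap 40 mm); their axis runs along y at x = 0, z = 59 mm, their tops at 68 mm. Nothing overhangs
- jamb_bore (a point): Point on the jamb block's hinge axis midway between its two knuckles, 59 mm above the bench; its y is the hinge axis. The middle of the leaf's hole has to come here. The land is 9 mm below, so a leaf whose knuckle just touches the land is at the right height
- leaf: Loose leaf, 0.14 to 0.28 kg: steel plate 5 (x) x 84 (y) x 62 mm tall, from 22 to 84 mm above the origin, with one round knuckle, 18 mm outside, 9 mm hole, 34 mm long, mid lower edge. Origin under the knuckle, z up the plate. Stands knuckle down in a rack station, may lean up to 0.1 rad; falls over if let go on the land. Pinch it across its thickness from above, mid width; the pads square it
- leaf_bore (a point): Middle of the hole in the leaf's knuckle, 9 mm above the leaf's origin; its y is the hole axis.
- gauge: Loose setting gauge, 0.25 kg: steel plate 5 (x) x 84 (y) x 62 mm tall, from 22 to 84 mm above the origin, with a solid square foot 24 (x) x 34 (y) x 22 mm tall and no hole. Origin in the middle of the foot's underside, z up. Starts standing on the land of the jamb block between the knuckles. Pinch it like the leaf
- other: Another loose leaf, which stays where it is in a rack station: steel plate 5 (x) x 84 (y) x 62 mm tall, from 22 to 84 mm above the origin, with two round knuckles at y -38 to -20 and 20 to 38 mm and none in the middle. Origin level with the underside of its knuckles
- rack: Fixed black rack 230 (x) x 114 (y) mm, origin under its middle; floor 6 mm above the bench. Three stations at x -70, 0, 70 mm, plates facing along x. Side posts 36 mm wide (inner faces y +-47, top 60) have rib pairs reaching in to y +-35: plate edges stand in the 8 mm grooves between ribs, 28 to 60 mm above the bench, with funnels about 28 mm wide at 72 mm. Fingers fit between the ribs (70 mm)
- spare: Thin grey strip 20 x 50 mm on the rack floor that marks the empty station, drawn only; origin in the middle of that station, on the rack floor (6 mm above the bench); axes parallel to the rack's. The gauge's origin belongs here.
- pot: Bystander: white lidded pot, 44 mm across, 40 mm tall, origin under its middle.
- pin: Bystander: the steel hinge pin lying on the bench, 6 mm thick, 106 mm long with a 10 mm head, along its x; stays where it is.
- driver: Bystander: screwdriver 170 mm long, lying at the side.
- brush: Bystander: brush 150 mm long, lying at the side.
- carton: Bystander: small carton 50 x 60 x 70 mm tall, beyond the pin.

How it is judged:
On the way, in this order (a step that is already met when the one before it is completed fails the run):
1. the setting gauge stands upright, fully down and released in the empty station of the rack (x of gauge in the frame of spare between -0.006 and 0.006 m and y of gauge in the frame of spare between -0.009 and 0.009 m and z of gauge in the frame of spare between -0.004 and 0.004 m and angle between gauge's own z axis and vertical below 0.15 rad and contact force between the fingers and gauge below 0.2 N and linear speed of gauge below 0.03 m/s), for 0.2 s.
2. the middle-knuckle leaf is lifted clear of the rack (height (world z) of leaf above 0.05 m and contact force between the fingers and leaf above 1 N), for 0.1 s.
3. the leaf's knuckle is between the jamb's knuckles, holes lined up, leaf gripped (x of leaf_bore in the frame of jamb_bore between -0.003 and 0.003 m and z of leaf_bore in the frame of jamb_bore between -0.003 and 0.003 m and y of leaf_bore in the frame of jamb_bore between -0.005 and 0.005 m and angle between the y axis of leaf and the y axis of jamb, either way round below 0.09 rad and angle between leaf's own z axis and vertical below 0.15 rad and contact force between the fingers and leaf above 2 N), for 0.5 s.
At the end, for the whole second after the job is handed in: Leaf hole within 3 mm of the hinge axis sideways and in height, 5 mm along it; axes within 0.09 rad, leaf upright within 0.15 rad, still, gripped with over 2 N. Gauge released in the empty station within 6 mm across, 9 mm along, 4 mm in height, upright within 0.15 rad (all of step 3 and linear speed of leaf below 0.01 m/s and x of gauge in the frame of spare between -0.006 and 0.006 m and y of gauge in the frame of spare between -0.009 and 0.009 m and z of gauge in the frame of spare between -0.004 and 0.004 m and angle between gauge's own z axis and vertical below 0.15 rad and contact force between the fingers and gauge below 0.2 N); the arm keeps its last pose, push and grip.
It fails at once if the other leaf is moved out of its place (more than 15 mm) (distance of other from where it was at the start of the episode above 0.015 m).
It fails at once if a bystander is moved by more than 30 mm (distance of any of pot, pin, driver, brush, carton from where it was at the start of the episode above 0.03 m).
It also fails if it takes over 61 s, if anything falls off the work surface, if the arm or the gripper's body presses on something with over 40 N, if the wrist force passes 120 N, or if a joint passes its speed limit or range.

### The arm

A 6-joint arm with a two-finger parallel gripper is mounted at the origin on the work surface. World frame = base frame: x ahead of the robot, y to its left, z up, the work surface at z = 0. Lengths are in m, angles in rad, forces in N, time in s.
With the tool pointing down it reaches from about 0.425 to 0.95 m from the base axis. Payload 3.5 kg.
Tool frame: the origin (TCP) lies between the finger pads; the fingertips stand 22 mm ahead of it and the grasp point (between the pads) lies 3 mm ahead of it (ctrl.nose_length is the z of the fingertips in the tool frame, in m); z points along the fingers, y is the line along which they close (so a half turn about z gives the same grasp; the last joint's range is limited). The gripper opens to 85 mm and grips with 20 to 120 N. Pads are 22 mm wide; open, the fingers measure 114 mm over their backs; the gripper's body (76 mm by 85 mm) begins 54 mm behind the grasp point. The pads swing forward as they close: fully open they stand 13 mm farther back than shut.
Start: joints at [0.951, 0.286, 1.577, -0, 1.279, -0.15], TCP at [0.306, 0.602, 0.253] pointing down, gripper open.
Joint ranges: [-2.77, 2.77], [-0.9, 2.22], [0.21, 2.48], [-1.53, 4.67], [0.24, 2.81], [-2.84, 2.84]. Speed limits (rad/s): [2.79, 2.79, 3.14, 3.14, 3.14, 3.14].

### API

Orientations are given as a unit quaternion [x, y, z, w].
In Python, from plant import ctrl gives the robot as it stands. The module is installed in compiled form; this text tells all that it offers.
- The arm moves only by the tool send_rows, never from a script. Its argument "rows" is text: rows parted by semicolons, each of 7 numbers parted by spaces: the turn, a rotation vector about the tool's x, y, z in a scale on which 1.0 is 90 degrees, then the shift along the tool's x, y, z in a scale on which 1.0 is 60 cm, then the opening, from -1 (shut) to 1 (fully open). A call has 1 to 8 rows; each row is the pose to reach, as a shift and turn from the pose commanded when the call began, along the tool's axes at that moment; what a row does not reach only later rows make up. A row lasts 1/8 s, in which the tool goes at most 62.5 mm and 10.7 degrees, less where a joint would pass 70% of its speed; a pose out of reach is approached as far as the arm can. A shift or turn number past 1, either way, is cut back to 1. A call with a gripper value outside its range is refused whole. The fingers move at their own pace and stop on an object; "grip_force" is the grip in N (left out, the last holds). Time passes only in rows, so rows that repeat a pose let the fingers close. It gives the time, the measured TCP pose, the force, the opening and the grip force at its end, in the units of the state.
- ctrl.get_state(): the state, without advancing time (a new reading comes with each control period).
- ctrl.read_camera(name): name is "scene" or "top"; returns a dict with "color" (400x640x3 uint8, red, green, blue), "fx", "fy", "cx", "cy" (pixels), "extrinsics" (4x4, takes a point from world to camera coordinates). Camera axes: x right, y down, z forward; pixel columns grow to the right and rows downward; lengths in m; the calibration is good to about 2 mm. A picture is of the moment at which its call begins. There is no depth.
- ctrl.sign_off(): hands the job in; it is judged then, once.
Trained networks look in a picture, given as the dict that the camera call returned (one of the last four; its "shot" number tells which), for a name from the list of things; names that differ only in an ending like _2 or _b are one class to them, and where a whole thing is asked for, a point or a joint stands for the part that bears it (a point fixed in the world has none). Each returns a list of dicts, best first, with "p" (0 to 1); they miss things now and then, are a little off and sometimes report something else, mostly with a low value. They report only what shows in the picture. A call takes as long as a camera call.
- ctrl.look_for(picture, target): "position" ([x, y, z] in m, in the coordinates of the camera as it stood for that picture, good to about 4 mm: the middle of the surface that is visible of it).
The state is a dict: "time": time; "qpos": joint angles; "dq": joint speeds; "joint_efforts": joint torques, N m; "eef_pos": TCP position; "tcp_rot": TCP orientation; "contact_force": force on the tool from outside, world axes, zero at the start; "wrist_torque": the same for the moment, N m; "opening": opening from 0.0 (shut) to 1.0 (fully open); "finger_force": force on a finger pad.
Only numpy, scipy, OpenCV 4.12 (cv2) and the standard library are available. Lean on these libraries where they do the work, as an engineer would, in place of code of your own. Each camera call takes 0.05 s, during which the arm holds its last target. There are 200 camera calls.

## Working session

There is one attempt and no reset: what is moved stays moved. The work goes in short steps, Python scripts to look and compute and a tool call to move; the robot and the scene stay as the last step left them, time stands still between calls to the robot, and variables do not carry over. Pictures are saved under pics/ and viewed, at most 10 in all, crops included, and the job is handed in when it is done.

Besides the shell and the picture viewer there is one more tool, called after "Emit:" as name(argument=value, ...) on one line, values as JSON. send_rows: Moves the arm, as the interface text tells. Its arguments: {"type":"object","properties":{"rows":{"type":"string"},"grip_force":{"type":"number"}},"required":["rows"]}

```bash
mkdir -p pics; cat > h.py <<'E'
from plant import ctrl
import numpy as np, cv2
def w(p,pic):
    E=np.array(pic["extrinsics"]); return E[:3,:3].T@(np.array(p)-E[:3,3])
def ray(pic,u,v,z):
    E=np.array(pic["extrinsics"]); R=E[:3,:3]; o=-R.T@E[:3,3]
    d=R.T@np.array([(u-pic["cx"])/pic["fx"],(v-pic["cy"])/pic["fy"],1]); return o+d*(z-o[2])/d[2]
def proj(pic,P):
    E=np.array(pic["extrinsics"]); c=E[:3,:3]@np.array(P)+E[:3,3]
    return [pic["fx"]*c[0]/c[2]+pic["cx"],pic["fy"]*c[1]/c[2]+pic["cy"]]
E
python3 - <<'E'
from h import *
np.set_printoptions(precision=4,suppress=True)
s=ctrl.get_state(); print(s["time"],s["eef_pos"],s["tcp_rot"],s["contact_force"])
for n in ["scene","top"]:
    p=ctrl.read_camera(n); cv2.imwrite(f"pics/{n}0.png",p["color"][:,:,::-1])
    E=np.array(p["extrinsics"]); print(n,"cam at",-E[:3,:3].T@E[:3,3],p["fx"])
    np.save(f"{n}0.npy",p,allow_pickle=True)
    for t in ["jamb","leaf","leaf_bore","gauge","other","rack","spare","pot","pin","carton","driver","brush"]:
        print(n,t,[(round(r["p"],2),w(r["position"],p),np.round(proj(p,w(r["position"],p)))) for r in ctrl.look_for(p,t)[:2]])
E
```

```text
0.0 [0.3052 0.6014 0.2519] [ 0.2327  0.9725 -0.0011 -0.0005] [ 0.2343  0.4886 -0.3426]
scene cam at [0.9306 0.5413 0.8786] 455.9369150150555
scene jamb [(0.8, array([ 0.541 , -0.1631,  0.0503]), array([303., 151.]))]
scene leaf []
scene leaf_bore [(0.56, array([0.5099, 0.1866, 0.0643]), array([399., 242.]))]
scene gauge [(0.55, array([0.6434, 0.1404, 0.0671]), array([334., 254.])), (0.53, array([ 0.5144, -0.1879,  0.0986]), array([306., 127.]))]
scene other [(0.53, array([0.6437, 0.1415, 0.0683]), array([335., 254.]))]
scene rack [(0.9, array([0.5861, 0.1667, 0.0045]), array([362., 266.]))]
scene spare [(0.67, array([ 0.5439, -0.1654,  0.0481]), array([301., 151.])), (0.6, array([0.5742, 0.1534, 0.0052]), array([363., 259.]))]
scene pot [(0.9, array([0.4401, 0.0081, 0.0404]), array([375., 181.]))]
scene pin []
scene carton [(0.64, array([0.7194, 0.0213, 0.0637]), array([275., 230.]))]
scene driver [(0.68, array([0.5085, 0.4089, 0.0197]), array([467., 337.]))]
scene brush [(0.71, array([ 0.5449, -0.3845,  0.0167]), array([262., 111.]))]
top cam at [ 0.4786 -0.0011  0.9941] 369.2412932
[... 382 characters left out ...]
2, array([0.639 , 0.1535, 0.0732]), array([254., 167.]))]
top rack []
top spare [(0.52, array([0.5711, 0.158 , 0.0119]), array([256., 196.]))]
top pot [(0.56, array([0.4351, 0.0032, 0.0418]), array([313., 248.]))]
top pin [(0.56, array([0.5818, 0.0061, 0.0079]), array([313., 193.])), (0.55, array([ 0.542 , -0.3921,  0.0152]), array([462., 209.]))]
top carton [(0.95, array([0.7048, 0.0065, 0.0715]), array([313., 142.]))]
top driver [(0.89, array([0.5009, 0.4046, 0.0209]), array([160., 221.])), (0.75, array([ 0.5009, -0.1911,  0.1021]), array([393., 223.]))]
top brush [(0.74, array([ 0.5409, -0.3917,  0.0152]), array([462., 210.])), (0.16, array([0.5722, 0.1615, 0.0116]), array([254., 195.]))]
```

```bash
python3 - <<'E'
import cv2
t=cv2.imread("pics/top0.png"); s=cv2.imread("pics/scene0.png")
a=cv2.resize(t[140:260,190:310],(600,600),interpolation=cv2.INTER_CUBIC); cv2.imwrite("pics/rack.png",a)
a=cv2.resize(t[170:270,340:440],(600,600),interpolation=cv2.INTER_CUBIC); cv2.imwrite("pics/jamb.png",a)
E
```

```text
(no output)
```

View pics/scene0.png

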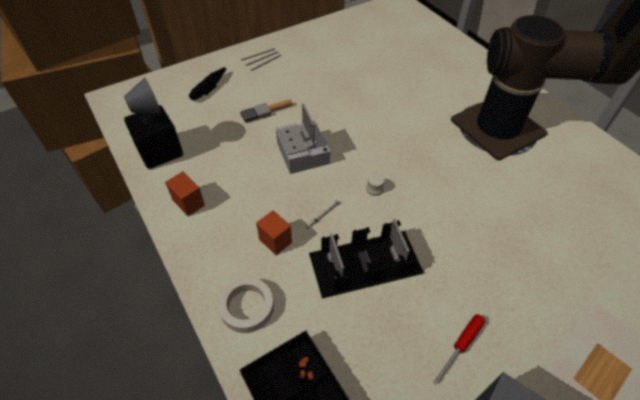

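View pics/rack.png

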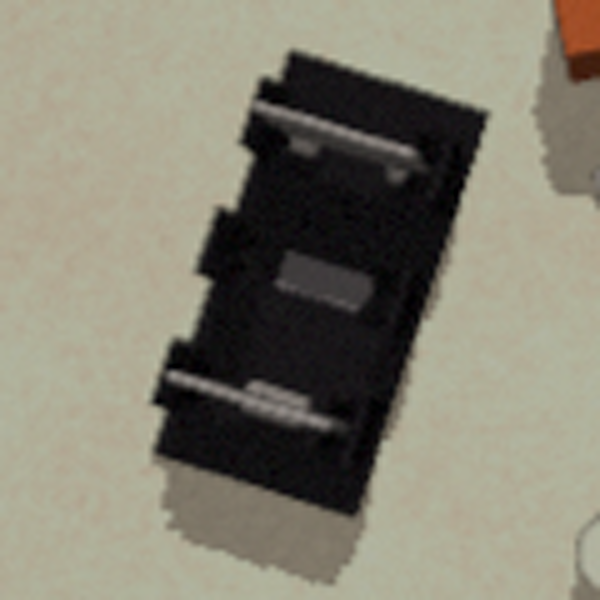

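View pics/jamb.png

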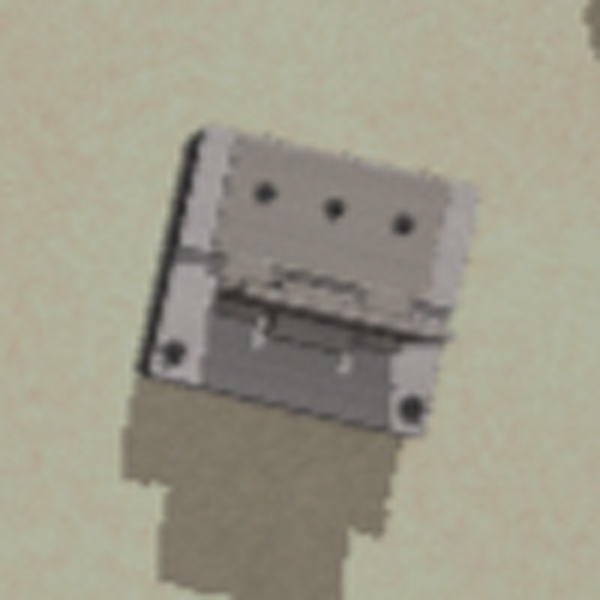

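The scene view shows the jamb at about (303,150) with the gauge standing in it, and the rack at (365,262). In the rack crop the other leaf (two knuckles) is at the top, the grey spare mark in the middle at (325,282), and the middle-knuckle leaf at the bottom, at (275,400). In the jamb crop the gauge plate runs from (215,290) to (450,337).

```bash
python3 - <<'E'
from h import *
np.set_printoptions(precision=4,suppress=True)
p=np.load("top0.npy",allow_pickle=True).item()
R=lambda x,y,z:ray(p,190+x/5,140+y/5,z)
J=lambda x,y,z:ray(p,340+x/6,170+y/6,z)
C=[R(*c,.006) for c in [(290,52),(487,112),(357,512),(155,455)]]
m=np.mean(C,0);d=C[0]+C[1]-C[2]-C[3];print("rack",m,np.degrees(np.arctan2(d[1],d[0])),np.linalg.norm(d)/2,np.linalg.norm(C[0]+C[3]-C[1]-C[2])/2)
S=[R(*c,.006) for c in [(285,252),(373,280),(360,312),(275,285)]];print("spare",np.mean(S,0))
def seg(a,b,n):
    d=a-b;print(n,(a+b)/2,np.degrees(np.arctan2(-d[0],d[1])),np.linalg.norm(d))
seg(J(215,287,.134),J(452,337,.134),"gauge")
seg(R(167,376,.09),R(345,428,.09),"leaf")
seg(R(255,104,.09),R(425,160,.09),"other")
seg(J(205,127,.058),J(478,182,.058),"jamb far"); seg(J(147,378,.05),J(425,435,.05),"jamb near")
q=np.load("scene0.npy",allow_pickle=True).item()
c=q["color"][95:185,265:345,::-1]; cv2.imwrite("pics/sj.png",cv2.resize(c,(533,600),interpolation=cv2.INTER_CUBIC))
E
```

```text
rack [0.5708 0.1616 0.006 ] -16.619341998834322 0.2269105287108466 0.11192840884273382
spare [0.57   0.1614 0.006 ]
gauge [ 0.503  -0.1892  0.134 ] -11.153592203259404 0.09384380901496983
leaf [0.5031 0.1787 0.09  ] -15.443375986361877 0.09082331264983215
other [0.637  0.1414 0.09  ] -17.543897000420646 0.08889380630952602
jamb far [ 0.572  -0.2095  0.058 ] -10.666345445189824 0.11820518854108178
jamb near [ 0.465  -0.1871  0.05  ] -10.801243969196726 0.12024023816471768
```

View pics/sj.png

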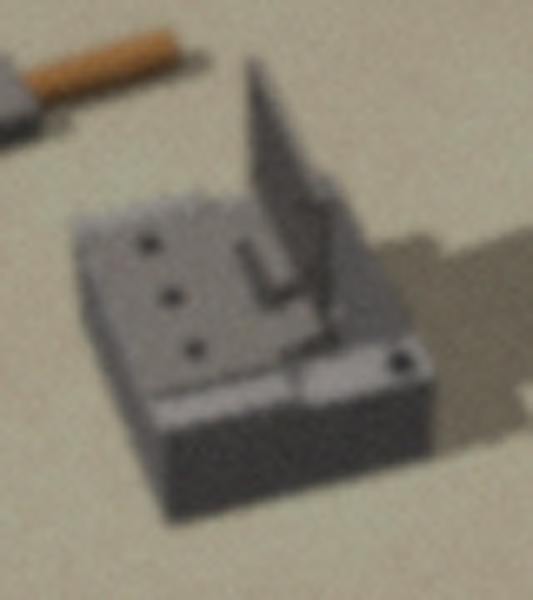

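The rows are not in the units I measure in: shifts go in shares of 60 cm and turns go in shares of 90 degrees. I convert before sending: -355 mm is -0.5917, -269 mm is -0.4483, 74.2 degrees is 0.8244.

Emit:
send_rows(rows="0 0 0.8244 -0.5917 -0.4483 0 0;0 0 0.8244 -0.5917 -0.4483 0 0;0 0 0.8244 -0.5917 -0.4483 0 0;0 0 0.8244 -0.5917 -0.4483 0 0;0 0 0.8244 -0.5917 -0.4483 0 0;0 0 0.8244 -0.5917 -0.4483 0 0;0 0 0.8244 -0.5917 -0.4483 0 0;0 0 0.8244 -0.5917 -0.4483 0 0")

```text
time: 2.3
eef_pos: [0.5017, 0.1982, 0.2536]
tcp_rot: [0.774, 0.633, 0.0, 0.0]
contact_force: [-0.2, 0.1, -0.4]
opening: 0.503
finger_force: 0.0
```

```bash
cat >> h.py <<'E'
def go(x,y,z,yaw):
    "tool shift/turn needed from measured pose; yaw = direction of tool y, deg"
    from scipy.spatial.transform import Rotation as Ro
    s=ctrl.get_state(); T=Ro.from_quat(s["tcp_rot"]).as_matrix(); c,n=np.cos(np.radians(yaw)),np.sin(np.radians(yaw))
    G=np.array([[n,c,0],[-c,n,0],[0,0,-1]]); 
    print("t",s["time"],"pos",np.round(s["eef_pos"],4),"shift",np.round(T.T@(np.array([x,y,z])-s["eef_pos"])*1e3,1),"turn",np.round(np.degrees(Ro.from_matrix(T.T@G).as_rotvec()),2),"op",s["opening"],"F",np.round(s["contact_force"],1),s["finger_force"])
E
python3 -c "
from h import *
go(.503,-.191,.2,-11.1)"
```

```text
Traceback (most recent call last):
  File "h.py", line 16, in go
    print("t",s["time"],"pos",np.round(s["eef_pos"],4),"shift",np.round(T.T@(np.array([x,y,z])-s["eef_pos"])*1e3,1),"turn",np.round(np.degrees(Ro.from_matrix(T.T@G).as_rotvec()),2),"op",s["opening"],"F",np.round(s["contact_force"],1),s["finger_force"])
                                                                                                                                               ~~~~~~~~~~~~~~^^^^^^^
  File "scipy/spatial/transform/_rotation.pyx", line 1143, in scipy.spatial.transform._rotation.Rotation.from_matrix
ValueError: Non-positive determinant (left-handed or null coordinate frame) in rotation matrix 0: [[-9.99983664e-01  5.71297424e-03  1.85097110e-04]
 [ 5.71282407e-03  9.99983360e-01 -8.01932163e-04]
 [ 1.89675447e-04  8.00861635e-04  9.99999661e-01]].
```

```bash
sed -i 's/\[\[n,c,0\],\[-c,n,0\],/[[-n,c,0],[c,n,0],/' h.py
python3 -c "
from h import *
go(.503,-.191,.175,-11.0)"
```

```text
t 2.3 pos [0.5017 0.1982 0.2536] shift [-381.2   78.3   78.7] turn [ 0.05  0.01 -0.43] op 0.5027616999081528 F [-0.2  0.1 -0.4] 0.0
```

Scaled: -381 mm is -0.635, 78 mm is 0.13, -0.4 degrees is -0.0044.

Emit:
send_rows(rows="0 0 -0.0044 -0.635 0.13 0.0667 0;0 0 -0.0044 -0.635 0.13 0.0667 0;0 0 -0.0044 -0.635 0.13 0.0667 0;0 0 -0.0044 -0.635 0.13 0.0667 0;0 0 -0.0044 -0.635 0.13 0.0667 0;0 0 -0.0044 -0.635 0.13 0.0667 0;0 0 -0.0044 -0.635 0.13 0.13 0;0 0 -0.0044 -0.635 0.13 0.13 0")

```text
time: 3.3
eef_pos: [0.5015, -0.1867, 0.172]
tcp_rot: [0.77, 0.638, -0.001, -0.004]
contact_force: [0.2, 0.6, 0.6]
opening: 0.495
finger_force: 0.0
```

```bash
python3 - <<'E'
from h import *
go(.503,-.191,.119,-11.0)
a=ctrl.read_camera("scene")
s=np.array(ctrl.get_state()["eef_pos"])+[0,0,-.022]
c=a["color"][85:185,265:345,::-1].copy(); cv2.imwrite("pics/s2.png",cv2.resize(c,(480,600),interpolation=cv2.INTER_CUBIC))
print((np.array(proj(a,s))-[265,85])*6)
for t in("gauge",): print([(r["p"],w(r["position"],a)) for r in ctrl.look_for(a,t)[:2]])
E
```

```text
t 3.3 pos [ 0.5015 -0.1867  0.172 ] shift [-4.1  2.6 53. ] turn [-0.41 -0.18  0.25] op 0.49530424956214203 F [0.2 0.6 0.6] 0.0
[273.04968514 144.19874247]
[(0.74, array([ 0.54608262, -0.38586805,  0.01700171])), (0.62, array([ 0.51340109, -0.1897647 ,  0.09680379]))]
```

View pics/s2.png

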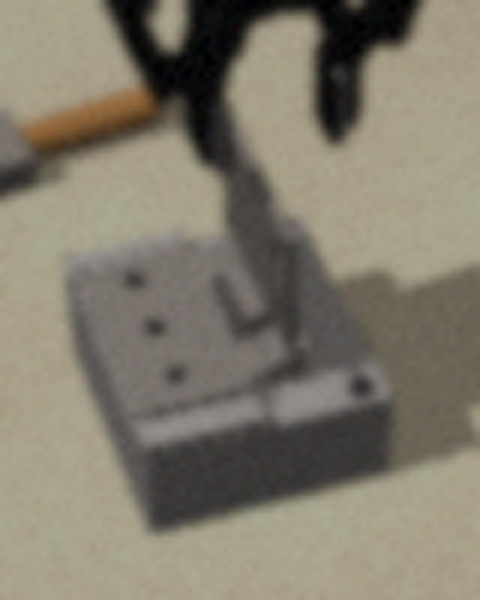

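Scaled: 53 mm is 0.0883, 40 mm is 0.0667.

Emit:
send_rows(rows="0 0 0 -0.0067 0.0067 0 0;0 0 0 -0.0067 0.0067 0.0333 0;0 0 0 -0.0067 0.0067 0.0667 0;0 0 0 -0.0067 0.0067 0.0883 0;0 0 0 -0.0067 0.0067 0.0883 0;0 0 0 -0.0067 0.0067 0.0883 -1;0 0 0 -0.0067 0.0067 0.0883 -1;0 0 0 -0.0067 0.0067 0.0883 -1", grip_force=50)

```text
time: 4.4
eef_pos: [0.507, -0.1925, 0.1232]
tcp_rot: [0.77, 0.638, 0.0, 0.001]
contact_force: [-0.0, 0.9, 1.4]
opening: 0.05
finger_force: 53.5
```

Emit:
send_rows(rows="0 0 0 0 0 0 -1;0 0 0 0 0 0 -1;0 0 0 0 0 0 -1")

```text
time: 4.78
eef_pos: [0.507, -0.1924, 0.1232]
tcp_rot: [0.77, 0.638, 0.0, 0.0]
contact_force: [-1.8, 1.2, 5.8]
opening: 0.05
finger_force: 54.0
```

```bash
python3 - <<'E'
from h import *
go(.505,-.191,.24,-11.0)
E
```

```text
t 4.775 pos [ 0.507  -0.1924  0.1232] shift [   1.    -2.1 -116.8] turn [0.06 0.01 0.28] op 0.04953999427803031 F [-1.8  1.2  5.8] 54.01278734207153
```

Scaled: -130 mm is -0.2167, -110 mm is -0.1833.

Emit:
send_rows(rows="0 0 0 0 0 -0.0333 -1;0 0 0 0 0 -0.1 -1;0 0 0 0 0 -0.1833 -1;0 0 0 0 0 -0.2167 -1;0 0 0 0 0 -0.2167 -1")

```text
time: 5.4
eef_pos: [0.507, -0.1926, 0.2532]
tcp_rot: [0.77, 0.638, 0.0, 0.001]
contact_force: [-0.6, -0.2, -2.7]
opening: 0.052
finger_force: 52.9
```

```bash
python3 - <<'E'
from h import *
go(.5705,.1615,.20,-16.7)
E
```

```text
t 5.4 pos [ 0.507  -0.1926  0.2532] shift [359.8  -3.6  52.8] turn [0.15 0.06 5.98] op 0.0518561115130669 F [-0.6 -0.2 -2.7] 52.89741039276123
```

Scaled: 360 mm is 0.6, 53 mm is 0.0883, 6 degrees is 0.0667.

Emit:
send_rows(rows="0 0 0.0667 0.6 -0.0067 0 -1;0 0 0.0667 0.6 -0.0067 0 -1;0 0 0.0667 0.6 -0.0067 0 -1;0 0 0.0667 0.6 -0.0067 0 -1;0 0 0.0667 0.6 -0.0067 0 -1;0 0 0.0667 0.6 -0.0067 0.0667 -1;0 0 0.0667 0.6 -0.0067 0.0883 -1;0 0 0.0667 0.6 -0.0067 0.0883 -1")

```text
time: 6.4
eef_pos: [0.5675, 0.1617, 0.1952]
tcp_rot: [0.802, 0.597, -0.003, -0.002]
contact_force: [-0.5, -0.5, -2.5]
opening: 0.05
finger_force: 52.7
```

```bash
python3 - <<'E'
from h import *
np.set_printoptions(precision=4,suppress=True)
go(.5705,.1615,.08,-16.7)
a=ctrl.read_camera("scene"); b=ctrl.read_camera("top")
np.save("s3.npy",a,allow_pickle=True);np.save("t3.npy",b,allow_pickle=True)
c=cv2.resize(a["color"][190:310,295:435,::-1],(700,600),interpolation=cv2.INTER_CUBIC)
s=np.array(ctrl.get_state()["eef_pos"])
y=np.radians(-16.7); yy=np.array([-np.sin(y),np.cos(y),0]);xx=np.array([np.cos(y),np.sin(y),0])
def q(P): return tuple(int(v) for v in (np.array(proj(a,P))-[295,190])*5)
o=s-[0,0,.0732]
for z in(.022,.084):
  cv2.line(c,q(o+.042*yy+[0,0,z]),q(o-.042*yy+[0,0,z]),(0,0,255),1)
r=np.array([.5705,.1615,0])
R=[q(r+u*xx*.115+v*yy*.057+[0,0,.006]) for u,v in((1,1),(1,-1),(-1,-1),(-1,1))]
for i in range(4): cv2.line(c,R[i],R[(i+1)%4],(0,255,0),1)
cv2.imwrite("pics/s3.png",c)
j=cv2.resize(b["color"][175:255,350:430,::-1],(600,600),interpolation=cv2.INTER_CUBIC); cv2.imwrite("pics/j3.png",j)
for n,p in(("s",a),("t",b)):
  for t in("gauge","leaf","leaf_bore","jamb","spare"): print(n,t,[(r["p"],w(r["position"],p)) for r in ctrl.look_for(p,t)[:2]])
E
```

```text
t 6.4 pos [0.5675 0.1617 0.1952] shift [  1.    3.7 115.2] turn [-0.37  0.2   0.01] op 0.04981895561599073 F [-0.5 -0.5 -2.5] 52.66090393066406
s gauge [(0.96, array([0.5789, 0.1739, 0.1567]))]
s leaf [(0.74, array([0.5061, 0.1834, 0.0597]))]
s leaf_bore [(0.94, array([0.5128, 0.1827, 0.0641]))]
s jamb [(0.93, array([ 0.5375, -0.1721,  0.0518]))]
s spare [(0.58, array([0.5769, 0.1562, 0.0043]))]
t gauge [(0.59, array([0.557 , 0.1367, 0.1754]))]
t leaf []
t leaf_bore []
t jamb [(0.6, array([ 0.5212, -0.1923,  0.0572]))]
t spare [(0.61, array([0.5674, 0.1483, 0.0109]))]
```

View pics/s3.png

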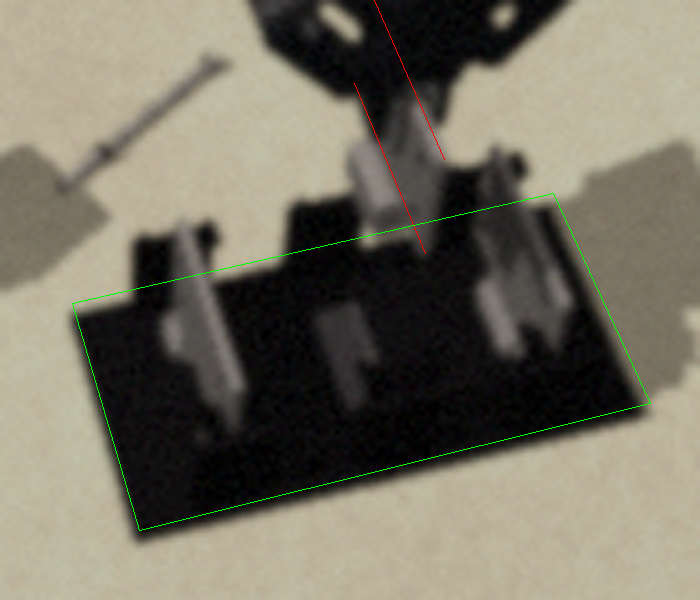

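View pics/j3.png

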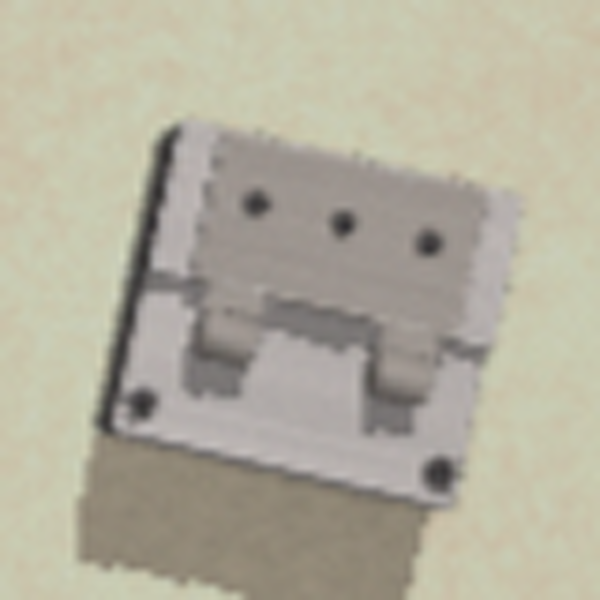

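Emit:
send_rows(rows="0 0 0 0 0 0 -1;0 0 0 0 0 0 -1")

```text
time: 7.25
eef_pos: [0.5695, 0.1622, 0.1993]
tcp_rot: [0.802, 0.597, -0.0, -0.0]
contact_force: [-0.1, -0.9, -2.0]
opening: 0.046
finger_force: 52.7
```

```bash
python3 - <<'E'
from h import *
from scipy.optimize import least_squares
go(.5713,.1625,.080,-16.7)
s=np.load("s3.npy",allow_pickle=True).item();t=np.load("t3.npy",allow_pickle=True).item();t0=np.load("top0.npy",allow_pickle=True).item()
def fit(obs,x0,name):
    def f(v):
        c,n=np.cos(v[2]),np.sin(v[2]); o=[]
        for p,uv,P in obs:
            o+=list(np.array(proj(p,[v[0]+c*P[0]-n*P[1],v[1]+n*P[0]+c*P[1],P[2]]))-uv)
        return o
    r=least_squares(f,x0); print(name,np.round(r.x[:2],4),np.degrees(r.x[2]).round(2),"res",np.round(r.fun,1))
T=lambda x,y:(350+x/7.5,175+y/7.5)
S0=np.load("scene0.npy",allow_pickle=True).item()
k=533/80.; S=lambda x,y:(265+x/k,95+y/k)
oT=[(t,T(110,430),(-.04,.06,.05)),(t,T(450,505),(-.04,-.06,.05)),
 # knuckle outline ends: tops of knuckles z=.068, y ends at x=0
 (t,T(150,280),(.016,.06,.05)),(t,T(483,355),(.016,-.06,.05))]
# scene: bottom corners/ top corners
oS=[(S0,S(432,372),(-.04,.06,.05)),(S0,S(430,455),(-.04,.06,0)),(S0,S(172,522),(.07,.06,0))]
x0=[.504,-.195,-.19]
fit(oT,x0,"jamb top");fit(oS,x0,"jamb scene")
r0=[.571,.162,-.29]
R=lambda x,y:(190+x/5,140+y/5); Q=lambda x,y:(295+x/5,190+y/5)
C=[(.115,.057,.006),(.115,-.057,.006),(-.115,-.057,.006),(-.115,.057,.006)]
fit([(t0,R(*c),P) for c,P in zip([(290,52),(487,112),(357,512),(155,455)],C)],r0,"rack top")
fit([(s,Q(138,540),(.115,.057,0)),(s,Q(72,315),(.115,-.057,.006)),(s,Q(645,415),(-.115,.057,0))],r0,"rack scene")
E
```

```text
t 7.25 pos [0.5695 0.1622 0.1993] shift [  0.8   1.6 119.3] turn [-0.    0.   -0.01] op 0.046070424957611995 F [-0.1 -0.9 -2. ] 52.675389647483826
jamb top [ 0.5034 -0.1951] -12.16 res [-0.2  0.4  0.5  1.  -0.9 -1.   0.5 -0.5]
jamb scene [ 0.506  -0.1962] -12.57 res [ 0.6 -0.8  0.5  0.2 -1.2  0.5]
rack top [0.5709 0.1616] -16.4 res [-0.3 -0.8  0.4 -0.5  0.2  1.2 -0.2 -0.1]
rack scene [0.5729 0.1633] -16.44 res [ 0.1  0.8 -0.5 -0.9  0.4 -0.1]
```

Scaled: 115 mm is 0.1917, 110 mm is 0.1833.

Emit:
send_rows(rows="0 0 0 0.0017 0.0033 0.025 -1;0 0 0 0.0017 0.0033 0.0583 -1;0 0 0 0.0017 0.0033 0.0917 -1;0 0 0 0.0017 0.0033 0.125 -1;0 0 0 0.0017 0.0033 0.15 -1;0 0 0 0.0017 0.0033 0.17 -1;0 0 0 0.0017 0.0033 0.1833 -1;0 0 0 0.0017 0.0033 0.1917 -1")

```text
time: 8.25
eef_pos: [0.5719, 0.1626, 0.0841]
tcp_rot: [0.802, 0.597, 0.0, 0.0]
contact_force: [0.2, -1.0, -2.6]
opening: 0.051
finger_force: 52.8
```

Scaled: 5 mm is 0.0083, 4 mm is 0.0067.

Emit:
send_rows(rows="0 0 0 0 0 0.0033 -1;0 0 0 0 0 0.0067 -1;0 0 0 0 0 0.0083 -1;0 0 0 0 0 0.0083 -1;0 0 0 0 0 0.0083 -1")

```text
time: 8.88
eef_pos: [0.5719, 0.1626, 0.0795]
tcp_rot: [0.802, 0.597, 0.0, 0.0]
contact_force: [0.0, 0.1, -2.7]
opening: 0.046
finger_force: 52.8
```

Scaled: 2 mm is 0.0033, 1 mm is 0.0017.

Emit:
send_rows(rows="0 0 0 0 0 0.0017 -1;0 0 0 0 0 0.0033 -1;0 0 0 0 0 0.0033 -1")

```text
time: 9.25
eef_pos: [0.5722, 0.1627, 0.0792]
tcp_rot: [0.802, 0.597, -0.0, 0.0]
contact_force: [-3.3, -0.2, 7.1]
opening: 0.047
finger_force: 54.3
```

Scaled: -110 mm is -0.1833, -50 mm is -0.0833.

Emit:
send_rows(rows="0 0 0 0 0 0.0017 -0.4;0 0 0 0 0 0.0017 -0.4;0 0 0 0 0 0.0017 -0.4;0 0 0 0 0 -0.0167 -0.4;0 0 0 0 0 -0.0833 -0.4;0 0 0 0 0 -0.1833 -0.4;0 0 0 0 0 -0.1833 -0.4")

```text
time: 10.12
eef_pos: [0.5757, 0.1631, 0.1952]
tcp_rot: [0.802, 0.597, 0.006, 0.004]
contact_force: [0.5, 0.0, 0.3]
opening: 0.303
finger_force: 0.0
```

```bash
python3 - <<'E'
from h import *
np.set_printoptions(precision=4,suppress=True)
r=np.array([.572,.1625]); y=np.radians(-16.4)
L=r-.07*np.array([np.cos(y),np.sin(y)]); print(L)
go(*L,.19,-16.4)
a=ctrl.read_camera("scene"); 
cv2.imwrite("pics/s4.png",cv2.resize(a["color"][190:310,295:435,::-1],(700,600),interpolation=cv2.INTER_CUBIC))
for t in("gauge","leaf","leaf_bore"): print(t,[(r["p"],w(r["position"],a)) for r in ctrl.look_for(a,t)[:2]])
E
```

```text
[0.5048 0.1823]
t 10.125 pos [0.5757 0.1631 0.1952] shift [ -2.  -73.5   4.3] turn [ 0.74 -0.31 -0.31] op 0.30253032613641406 F [0.5 0.  0.3] 0.0
gauge [(0.56, array([0.5816, 0.1622, 0.0592])), (0.52, array([0.5068, 0.1866, 0.0665]))]
leaf [(0.98, array([0.5053, 0.1798, 0.058 ])), (0.63, array([0.7201, 0.0207, 0.0622]))]
leaf_bore [(0.84, array([0.5106, 0.1846, 0.0654])), (0.52, array([0.5102, 0.408 , 0.0229]))]
```

View pics/s4.png

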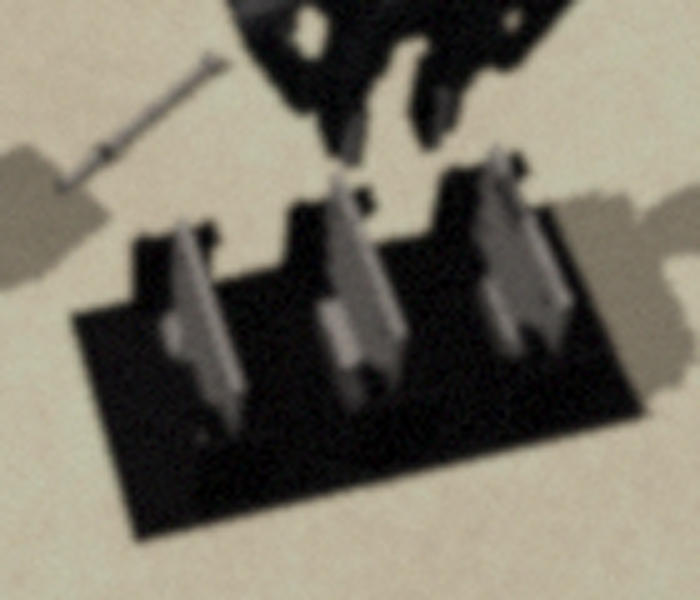

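The gauge now stands down in the middle station (plate from (338,180) to (405,335)). The leaf on the right is untouched (top edge from (495,150) to (570,300)).

Scaled: -70 mm is -0.1167, -1 mm is -0.0017.

Emit:
send_rows(rows="0 0 0 -0.0017 -0.1167 0 -0.1;0 0 0 -0.0017 -0.1167 0 -0.1;0 0 0 -0.0017 -0.1167 0 -0.1;0 0 0 -0.0017 -0.1167 0 -0.1")

```text
time: 10.82
eef_pos: [0.5057, 0.1816, 0.1876]
tcp_rot: [0.803, 0.597, 0.0, 0.0]
contact_force: [0.7, -0.4, -0.2]
opening: 0.45
finger_force: 0.0
```

```bash
python3 - <<'E'
from h import *
go(.5048,.1823,.079,-16.4)
a=ctrl.read_camera("scene")
f=lambda P:(np.array(proj(a,P))-[295,190])*5
print(f([.572,.1625,.09]),"seen 371 257",f([.5048,.1823,.09]),"seen 532 225",f([.5148,.1823-.003,.09]))
E
```

```text
t 10.825 pos [0.5057 0.1816 0.1876] shift [  0.4  -1.1 108.6] turn [ 0.06 -0.02 -0.34] op 0.4501628525778488 F [ 0.7 -0.4 -0.2] 0.0
[373.26763032 251.85421759] seen 371 257 [532.28108915 214.41896849] seen 532 225 [508.80223075 219.83623287]
```

Scaled: 108 mm is 0.18, 104 mm is 0.1733, -0.3 degrees is -0.0033.

Emit:
send_rows(rows="0 0 -0.0033 0.0017 -0.0017 0.0333 -0.1;0 0 -0.0033 0.0017 -0.0017 0.075 -0.1;0 0 -0.0033 0.0017 -0.0017 0.1167 -0.1;0 0 -0.0033 0.0017 -0.0017 0.15 -0.1;0 0 -0.0033 0.0017 -0.0017 0.1733 -0.1;0 0 -0.0033 0.0017 -0.0017 0.18 -0.1;0 0 -0.0033 0.0017 -0.0017 0.18 -1;0 0 -0.0033 0.0017 -0.0017 0.18 -1", grip_force=50)

```text
time: 11.88
eef_pos: [0.5047, 0.1831, 0.0804]
tcp_rot: [0.801, 0.599, 0.001, 0.001]
contact_force: [0.5, 0.1, -0.5]
opening: 0.048
finger_force: 50.1
```

Emit:
send_rows(rows="0 0 0 0 0 0 -1;0 0 0 0 0 0 -1;0 0 0 0 0 0 -1;0 0 0 0 0 0 -1")

```text
time: 12.38
eef_pos: [0.5047, 0.1831, 0.0803]
tcp_rot: [0.801, 0.599, 0.001, 0.001]
contact_force: [2.1, -0.3, 6.3]
opening: 0.052
finger_force: 51.0
```

Scaled: -160 mm is -0.2667, -130 mm is -0.2167.

Emit:
send_rows(rows="0 0 0 0 0 -0.025 -1;0 0 0 0 0 -0.0667 -1;0 0 0 0 0 -0.1333 -1;0 0 0 0 0 -0.2167 -1;0 0 0 0 0 -0.2667 -1;0 0 0 0 0 -0.2667 -1")

```text
time: 13.12
eef_pos: [0.5043, 0.1832, 0.2412]
tcp_rot: [0.801, 0.599, 0.002, 0.001]
contact_force: [0.4, 0.1, -2.4]
opening: 0.051
finger_force: 50.1
```

```bash
python3 - <<'E'
from h import *
go(.5047,-.1957,.20,-12)
E
```

```text
t 13.125 pos [0.5043 0.1832 0.2412] shift [-363.5  107.3   40.9] turn [ 0.17 -0.09 -4.41] op 0.05132711378424612 F [ 0.4  0.1 -2.4] 50.12521505355835
```

Scaled: -363 mm is -0.605, 107 mm is 0.1783, -4.4 degrees is -0.0489.

Emit:
send_rows(rows="0 0 -0.0489 -0.605 0.1783 0 -1;0 0 -0.0489 -0.605 0.1783 0 -1;0 0 -0.0489 -0.605 0.1783 0 -1;0 0 -0.0489 -0.605 0.1783 0 -1;0 0 -0.0489 -0.605 0.1783 0 -1;0 0 -0.0489 -0.605 0.1783 0 -1;0 0 -0.0489 -0.605 0.1783 0 -1;0 0 -0.0489 -0.605 0.1783 0.0667 -1")

```text
time: 14.12
eef_pos: [0.5046, -0.1964, 0.1998]
tcp_rot: [0.778, 0.628, 0.001, 0.001]
contact_force: [0.4, -0.7, -3.2]
opening: 0.051
finger_force: 50.2
```

Emit:
send_rows(rows="0 0 0 0 0 0.025 -1;0 0 0 0 0 0.05 -1;0 0 0 0 0 0.05 -1;0 0 0 0 0 0.05 -1")

```text
time: 14.62
eef_pos: [0.5045, -0.1954, 0.1704]
tcp_rot: [0.777, 0.629, 0.0, 0.001]
contact_force: [0.2, -0.2, -2.5]
opening: 0.049
finger_force: 50.0
```

```bash
python3 - <<'E'
from h import *
np.set_printoptions(precision=4,suppress=True)
go(.5047,-.1957,.1343,-12)
a=ctrl.read_camera("scene"); b=ctrl.read_camera("top"); np.save("s5.npy",a,allow_pickle=True);np.save("t5.npy",b,allow_pickle=True)
s=np.array(ctrl.get_state()["eef_pos"]); o=s-[0,0,.0743]
def draw(p,x0,y0,wd,h,k,jx,jy,jyaw):
    c=cv2.resize(p["color"][y0:y0+h,x0:x0+wd,::-1],(wd*k,h*k),interpolation=cv2.INTER_CUBIC)
    q=lambda P:tuple(int(v) for v in (np.array(proj(p,P))+.5-[x0,y0])*k)
    def box(O,yaw,X,Y,Z,col):
        y=np.radians(yaw);A=np.array([[np.cos(y),-np.sin(y),0],[np.sin(y),np.cos(y),0],[0,0,1]])
        V=lambda i,j,l:q(O+A@np.array([X[i],Y[j],Z[l]]))
        for i in(0,1):
            for j in(0,1):
                for e in((V(0,i,j),V(1,i,j)),(V(i,0,j),V(i,1,j)),(V(i,j,0),V(i,j,1))): cv2.line(c,*e,col,1)
    J=np.array([jx,jy,0])
    box(J,jyaw,(-.04,.07),(-.06,.06),(0,.05),(0,200,0))
    box(J,jyaw,(-.009,.009),(-.04,-.02),(.05,.068),(255,0,0));box(J,jyaw,(-.009,.009),(.02,.04),(.05,.068),(255,0,0))
    box(o,-12,(-.0025,.0025),(-.042,.042),(.022,.084),(0,0,255));box(o,-12,(-.009,.009),(-.017,.017),(0,.018),(0,0,255))
    return c
A=draw(a,260,75,95,115,5,.506,-.1962,-12); B=draw(b,355,170,60,60,5,.5034,-.1951,-12)
C=np.zeros((575,780,3),np.uint8); C[:,:475]=A; C[:300,476:776]=B
t=np.load("t3.npy",allow_pickle=True).item(); B=draw(t,355,170,60,55,5,.5034,-.1951,-12); C[300:575,476:776]=B
cv2.imwrite("pics/c5.png",C)
for n,p in(("s",a),("t",b)):
  for t in("leaf","leaf_bore","jamb_bore"): print(n,t,[(r["p"],w(r["position"],p)) for r in ctrl.look_for(p,t)[:2]])
E
```

```text
t 14.625 pos [ 0.5045 -0.1954  0.1704] shift [-0.2  0.2 36.1] turn [0.1  0.03 0.02] op 0.04904483900340303 F [ 0.2 -0.2 -2.5] 50.01183271408081
s leaf [(0.63, array([ 0.514 , -0.1778,  0.1323])), (0.35, array([0.4427, 0.0103, 0.0382]))]
s leaf_bore [(0.81, array([ 0.5128, -0.1771,  0.138 ]))]
s jamb_bore [(0.94, array([ 0.5365, -0.1714,  0.0495]))]
t leaf [(0.55, array([ 0.5092, -0.1624,  0.1623]))]
t leaf_bore []
t jamb_bore [(0.84, array([ 0.5362, -0.1605,  0.059 ]))]
```

View pics/c5.png

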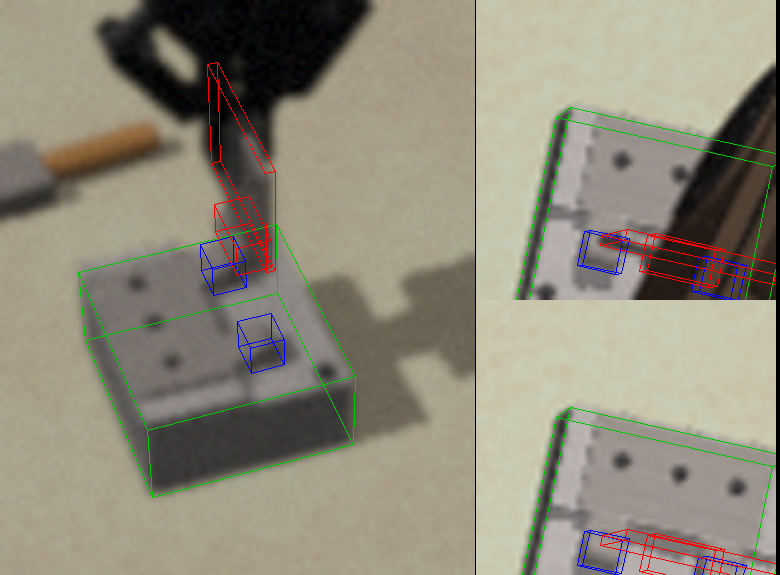

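```bash
python3 - <<'E'
from h import *
np.set_printoptions(precision=1,suppress=True,linewidth=200)
s=np.load("s3.npy",allow_pickle=True).item();t=np.load("t3.npy",allow_pickle=True).item();a=np.load("s5.npy",allow_pickle=True).item()
Y=np.radians(-12.4); A=np.array([[np.cos(Y),-np.sin(Y)],[np.sin(Y),np.cos(Y)]]); J=np.array([.5047,-.1957])
def prof(p,xs,ys,z):
    g=cv2.cvtColor(p["color"],cv2.COLOR_RGB2GRAY).astype(np.float32); o=[]
    for x in xs:
        r=[]
        for y in ys:
            u,v=proj(p,[*(J+A@[x,y]),z]); r.append(cv2.remap(g,np.float32([[u]]),np.float32([[v]]),cv2.INTER_LINEAR)[0,0])
        o.append(np.mean(r))
    return np.array(o)
L=np.linspace
for n,p in(("top",t),("scene",s)):
    xs=L(-.05,-.03,11); print(n,"near edge -50..-30",prof(p,xs,L(-.015,.015,16),.05))
    xs=L(.004,.03,14); print(n,"step z.0615 4..30",prof(p,xs,L(-.015,.015,16),.0615))
    xs=L(-.024,.016,21); print(n,"kn+ z.059 -24..16",prof(p,xs,L(.025,.035,8),.059)); print(n,"kn-",prof(p,xs,L(-.035,-.025,8),.059))
    ys=L(-.05,.05,51); print(n,"along y, z.066 x-4..2, -50..50",np.array([prof(p,L(-.004,.002,5),[y],.066).mean() for y in ys]))
c=cv2.resize(a["color"][85:155,285:355,::-1],(595,595),interpolation=cv2.INTER_CUBIC)
o=np.array(ctrl.get_state()["eef_pos"])-[0,0,.0743]; Y=np.radians(-12)
for y in(-.042,.042):
  for z in(.022,.084):
    u,v=proj(a,o+[-np.sin(Y)*y,np.cos(Y)*y,z]); cv2.circle(c,(int((u+.5-285)*8.5),int((v+.5-85)*8.5)),2,(0,0,255),-1)
for y in(-.017,.017):
    u,v=proj(a,o+[-np.sin(Y)*y,np.cos(Y)*y,.0]); cv2.circle(c,(int((u+.5-285)*8.5),int((v+.5-85)*8.5)),2,(0,255,0),-1)
cv2.imwrite("pics/c6.png",c)
E
```

```text
top near edge -50..-30 [134.4 134.7 134.8 129.8 119.8 122.8 159.6 179.1 180.3 178.  175.3]
top step z.0615 4..30 [151.6 130.5 120.6 120.7 118.3 114.1 119.9 145.1 150.1 150.1 151.1 151.6 150.1 148.8]
top kn+ z.059 -24..16 [172.9 160.2 136.  119.8 119.  119.5 117.7 108.3  96.3 104.3 121.9 137.4 149.  153.7 151.2 143.7 136.2 145.1 152.3 151.5 153.7]
top kn- [174.1 165.6 147.8 121.8 116.4 117.5 117.  108.4  96.4 102.9 120.1 135.9 148.1 154.1 151.6 145.2 141.  147.3 151.3 151.8 154.7]
top along y, z.066 x-4..2, -50..50 [174.9 173.5 174.3 173.9 172.2 164.  150.4 143.6 142.7 142.9 142.8 142.6 143.1 140.9 133.3 114.4  93.4 117.3 153.6 173.2 172.9 170.9 168.8 169.  171.4 171.6 171.1 171.6 173.1 172.8 173.  173.  174.1
 174.5 171.6 160.2 148.  144.4 144.1 144.1 143.7 143.6 142.4 141.1 133.6 117.6 108.  141.9 172.5 179.1 179.1]
scene near edge -50..-30 [122.8 123.5 122.9 121.4 121.4 124.  130.6 140.3 150.4 156.6 157.5]
scene step z.0615 4..30 [137.4 136.3 132.9 126.9 116.5 107.5 105.1 110.7 120.4 127.7 131.9 132.7 132.4 132.4]
scene kn+ z.059 -24..16 [159.4 158.2 157.2 154.4 146.7 136.4 125.5 118.  111.8 104.1 101.8 106.1 112.7 119.1 123.4 124.3 125.7 126.6 129.3 132.3 134.4]
scene kn- [149.9 148.3 147.8 146.4 144.5 139.  130.3 120.6 110.4 102.8 100.  102.7 109.  115.6 119.5 122.7 123.8 124.1 127.4 131.2 134. ]
scene along y, z.066 x-4..2, -50..50 [181.3 179.8 176.7 172.6 165.  157.2 147.6 137.3 130.4 125.3 123.3 120.4 116.  110.1 102.   92.4  81.8  74.4  72.5  75.1  81.7  92.  108.  124.7 138.8 148.9 154.1 155.7 156.  156.2 155.1 154.4 154.8
 154.9 152.5 149.1 145.  138.3 132.  128.  123.3 120.5 116.  110.5 102.9  93.2  83.2  75.3  74.1  77.7  86.7]
```

View pics/c6.png

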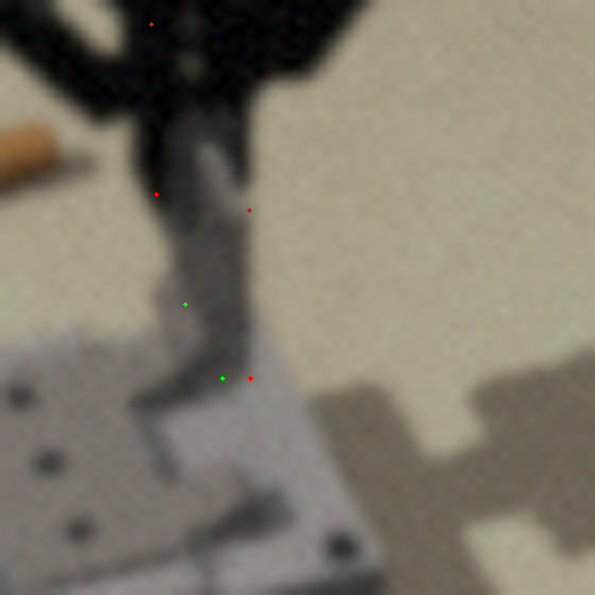

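```bash
python3 -c "
from h import *
go(.507,-.1947,.128,-12.4)"
```

```text
t 15.025 pos [ 0.5039 -0.1955  0.1697] shift [ 1.5  2.8 41.7] turn [0.03 0.01 0.38] op 0.051876025599952275 F [ 1.1  0.2 -1.7] 50.010114312171936
```

Scaled: 34 mm is 0.0567, 1.5 mm is 0.0025, 0.4 degrees is 0.0044.

Emit:
send_rows(rows="0 0 0.0044 0.0025 0.005 0 -1;0 0 0.0044 0.0025 0.005 0.0133 -1;0 0 0.0044 0.0025 0.005 0.0267 -1;0 0 0.0044 0.0025 0.005 0.04 -1;0 0 0.0044 0.0025 0.005 0.0467 -1;0 0 0.0044 0.0025 0.005 0.0517 -1;0 0 0.0044 0.0025 0.005 0.0567 -1;0 0 0.0044 0.0025 0.005 0.0567 -1")

```text
time: 16.02
eef_pos: [0.507, -0.1946, 0.1352]
tcp_rot: [0.779, 0.626, -0.0, -0.0]
contact_force: [-0.5, 0.6, -0.9]
opening: 0.051
finger_force: 50.1
```

Scaled: 9 mm is 0.015, 7 mm is 0.0117.

Emit:
send_rows(rows="0 0 0 0 0 0.005 -1;0 0 0 0 0 0.0083 -1;0 0 0 0 0 0.0117 -1;0 0 0 0 0 0.015 -1;0 0 0 0 0 0.015 -1")

```text
time: 16.65
eef_pos: [0.5069, -0.1945, 0.126]
tcp_rot: [0.779, 0.626, -0.0, -0.0]
contact_force: [-0.9, -0.4, -2.2]
opening: 0.048
finger_force: 50.1
```

Now I'll touch the step face in +x (tool y); if the leaf is centred, contact should come at 7 mm.

Scaled: 3 mm is 0.005, 1.5 mm is 0.0025.

Emit:
send_rows(rows="0 0 0 0 0.0025 0 -1;0 0 0 0 0.005 0 -1;0 0 0 0 0.005 0 -1;0 0 0 0 0.005 0 -1")

```text
time: 17.15
eef_pos: [0.51, -0.1952, 0.1263]
tcp_rot: [0.779, 0.627, -0.0, -0.0]
contact_force: [0.5, 0.2, -1.3]
opening: 0.051
finger_force: 50.1
```

Scaled: 1 mm is 0.0017.

Emit:
send_rows(rows="0 0 0 0 0.0017 0 -1;0 0 0 0 0.0017 0 -1;0 0 0 0 0.0017 0 -1")

```text
time: 17.52
eef_pos: [0.511, -0.1955, 0.1263]
tcp_rot: [0.779, 0.626, -0.0, -0.0]
contact_force: [0.3, -0.0, -1.7]
opening: 0.049
finger_force: 50.1
```

Scaled: 1 mm is 0.0017.

Emit:
send_rows(rows="0 0 0 0 0.0017 0 -1;0 0 0 0 0.0017 0 -1;0 0 0 0 0.0017 0 -1")

```text
time: 17.9
eef_pos: [0.512, -0.1957, 0.1263]
tcp_rot: [0.779, 0.626, -0.0, -0.0]
contact_force: [-0.2, 0.2, -1.9]
opening: 0.052
finger_force: 50.1
```

Scaled: 1 mm is 0.0017.

Emit:
send_rows(rows="0 0 0 0 0.0017 0 -1;0 0 0 0 0.0017 0 -1;0 0 0 0 0.0017 0 -1")

```text
time: 18.27
eef_pos: [0.5129, -0.1959, 0.1263]
tcp_rot: [0.779, 0.626, -0.0, -0.0]
contact_force: [-0.9, -0.5, -1.7]
opening: 0.051
finger_force: 50.1
```

Scaled: 1 mm is 0.0017.

Emit:
send_rows(rows="0 0 0 0 0.0017 0 -1;0 0 0 0 0.0017 0 -1;0 0 0 0 0.0017 0 -1")

```text
time: 18.65
eef_pos: [0.5139, -0.1961, 0.1263]
tcp_rot: [0.779, 0.626, -0.0, 0.0]
contact_force: [-0.1, -0.5, -1.9]
opening: 0.049
finger_force: 50.1
```

Scaled: 1 mm is 0.0017.

Emit:
send_rows(rows="0 0 0 0 0.0017 0 -1;0 0 0 0 0.0017 0 -1;0 0 0 0 0.0017 0 -1")

```text
time: 19.02
eef_pos: [0.5143, -0.1961, 0.1261]
tcp_rot: [0.779, 0.627, -0.001, -0.001]
contact_force: [-2.6, -0.3, -1.0]
opening: 0.048
finger_force: 50.3
```

Scaled: 1 mm is 0.0017.

Emit:
send_rows(rows="0 0 0 0 0.0017 0 -1;0 0 0 0 0.0017 0 -1;0 0 0 0 0.0017 0 -1")

```text
time: 19.4
eef_pos: [0.5147, -0.1962, 0.1261]
tcp_rot: [0.779, 0.627, -0.001, -0.002]
contact_force: [-5.4, 1.0, 1.8]
opening: 0.052
finger_force: 50.6
```

Scaled: -8.5 mm is -0.0142, 1.5 mm is 0.0025.

Emit:
send_rows(rows="0 0 0 0 -0.0067 0 -1;0 0 0 0 -0.0142 0 -1;0 0 0 0 -0.0142 0.0017 -1;0 0 0 0 -0.0142 0.0017 -1;0 0 0 0 -0.0142 0.0025 -1;0 0 0 0 -0.0142 0.0025 -1")

```text
time: 20.15
eef_pos: [0.5076, -0.1947, 0.1248]
tcp_rot: [0.779, 0.626, 0.0, 0.0]
contact_force: [-0.2, -0.3, -1.8]
opening: 0.048
finger_force: 50.1
```

Scaled: 1 mm is 0.0017.

Emit:
send_rows(rows="0 0 0 0 0 0.0017 -1;0 0 0 0 0 0.0017 -1;0 0 0 0 0 0.0017 -1")

```text
time: 20.52
eef_pos: [0.5078, -0.1948, 0.1244]
tcp_rot: [0.779, 0.627, 0.0, 0.0]
contact_force: [-1.1, 0.3, 2.3]
opening: 0.054
finger_force: 50.6
```

Scaled: -0.3 mm is -0.0005.

Emit:
send_rows(rows="0 0 0 0 -0.0005 0 -1;0 0 0 0 -0.0005 0 -1;0 0 0 0 -0.0005 0 -1;0 0 0 0 -0.0005 0 -1;0 0 0 0 -0.0005 0 -1;0 0 0 0 -0.0005 0 -1;0 0 0 0 -0.0005 0 -1;0 0 0 0 -0.0005 0 -1")

```text
time: 21.52
eef_pos: [0.5077, -0.1948, 0.1243]
tcp_rot: [0.779, 0.626, 0.0, 0.001]
contact_force: [1.1, 0.6, 5.3]
opening: 0.052
finger_force: 51.3
```

```bash
python3 -c "
from h import *
go(.5075,-.1947,.1243,-12.4)
a=ctrl.read_camera('scene'); print([(r['p'],w(r['position'],a)) for r in ctrl.look_for(a,'gauge')[:2]])
print(ctrl.sign_off())"
```

```text
t 21.525 pos [ 0.5077 -0.1948  0.1243] shift [ 0.1 -0.2  0. ] turn [ 0.07  0.02 -0.02] op 0.05199270271308518 F [1.1 0.6 5.3] 51.25535309314728
[(0.67, array([0.43902734, 0.01214852, 0.03696529])), (0.66, array([0.5788657 , 0.15787784, 0.06131706]))]
the job is handed in; nothing more can be done
None
```

I handed the job in at about 21.5 s of the 61 s; the hand-in returned no verdict. The gauge stands released in the rack's empty station, and the leaf is held on the jamb's hinge axis within about 1 mm by touch, pressing lightly on the land and gripped at about 51 N.

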